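Swing the notched rail into line on the crate assembly board

TASK

On the assembly board, push the V-notched end of the wooden rail onto the steel post while the rail still lies askew, then, keeping it seated on the post, swing the rail about the post into line with the red line, until its side bears on the brass stop disc. Press it steadily against the disc with about 10 N for about a second, gently enough not to dent the wood, then let go and leave it lying flat on the board in line, seated on the post, with the other things on the bench left alone.

Things in the scene. Friction and masses are not known exactly. Their poses are not given: they have to be found in the camera images.
- board: plywood board fixed to the bench, 320 (own x) x 400 (own y) x 18 mm thick; origin at the centre of its underside. A red line on top runs from the post along the board's +y: the rail is in line when its length lies along it. The rail starts askew on the line's -x side; the stop is on its +x side
- post: upright steel pin with a red band, diameter 20 mm, 47 mm tall, fixed in the board at board x +90, y -140 mm; origin on its axis at the board's top. It does not yield; more than 22 N between it and the rail dents the wood
- stop: aluminium plate 34 x 70 x 8 mm on the board with the brass stop disc (diameter 36, 10 to 30 mm above the board) on a pin; origin at the pin, on the board's top, 185 mm along the line from the post and 38 mm to its +x side. The disc is clamped 10 mm off-centre in an unmeasured direction. Under 5 N on it is too light, over 18 N dents the rail
- rail: loose pine rail, 280 mm long, 40 wide, 30 high, 0.15 to 0.3 kg, on the board. One end has a 90 degree V notch (mouth 33 mm), the other yellow bands. Origin on its underside where the post's axis lies when the notch is seated; own +x runs along the rail from notch to bands, y across, z up. Solid wood from 12 mm on. Starts 20 to 50 mm off the post, 0.45 to 0.8 rad askew
- rail_end (a point): centre of the banded end of the rail, at mid height, 280 mm along the rail from its origin. Because of the off-centre disc the rail meets the disc anywhere from 10 mm before to 10 mm past exactly in line (0.054 rad either way). Gripped across its width d mm from the origin, the rail is a lever: disc force = (side force of the hand x d + twist of the hand) / 185 mm
- offcut: loose wood offcut 55 x 38 x 30 mm on the board, to be left alone; origin under its centre
- jar: small closed jar, 44 mm wide, 45 mm tall, on the board, to be left alone; origin under its centre
- squeeze: yellow closed squeeze bottle, 54 mm wide, 170 mm tall, on the bench, to be left alone; origin under its centre
- blue: blue-labelled closed bottle, 60 mm wide, 160 mm tall, on the bench, to be left alone; origin under its centre
- green: closed jar with green cap, 70 mm wide, 50 mm tall, on the bench, to be left alone; origin under its centre
- brush: paint brush lying on the bench, to be left alone; origin under its middle

How it is judged:
By the outcome, as a careful person would: the job done as asked, in the order asked, and still so for the second after the job is handed in, with the robot touching nothing.
It also fails if it takes over 70 s, if anything falls off the work surface, if the arm or the gripper's body presses on something with over 40 N, if the wrist force passes 120 N, or if a joint passes its speed limit or range.

ROBOT

A 6-joint arm with a two-finger parallel gripper is mounted at the origin on the work surface. World frame = base frame: x ahead of the robot, y to its left, z up, the work surface at z = 0. Lengths are in m, angles in rad, forces in N, time in s.
With the tool pointing down it reaches from about 0.375 to 0.9 m from the base axis. Payload 3.1 kg.
Tool frame: the origin (TCP) lies at the centre of the arm's flange, where the gripper is bolted on; the fingertips stand 182 mm ahead of it and the grasp point (between the pads) lies 164 mm ahead of it; z points along the fingers, y is the line along which they close (so a half turn about z gives the same grasp; the last joint's range is limited). The gripper opens to 87 mm and grips with 3 to 60 N. Pads are 19 mm wide; open, the fingers measure 117 mm over their backs; the gripper's body (75 mm by 190 mm) begins 51 mm behind the grasp point.
Start: joints at [0.972, 0.527, 1.433, -0, 1.181, -0.178], TCP at [0.255, 0.57, 0.405] pointing down, gripper open.
Joint ranges: [-3.08, 3.08], [-0.75, 2.2], [0.22, 2.44], [-1.43, 4.57], [0, 2.65], [-2.85, 2.85]. Speed limits (rad/s): [2.79, 2.79, 3.14, 3.14, 3.14, 3.14].

INTERFACE

Orientations are given as a unit quaternion [x, y, z, w].
In Python, from rig import * gives the robot as it stands.
- The arm moves only by the tool move_arm, never from a script. Its argument "commands" is a list that holds one entry, the list of rows, each a list of 6 numbers: the shift along the tool's x, y, z in units of 40 mm (1.0 is 40 mm), then the turn, a rotation vector about the tool's x, y, z in rad. A call has 1 to 12 rows; each row is the pose to reach, as a shift and turn from the pose commanded when the call began, along the tool's axes at that moment; what a row does not reach only later rows make up. A row lasts 1/8 s, in which the tool goes at most 62.5 mm and 10.7 degrees, less where a joint would pass 70% of its speed; a pose out of reach is approached as far as the arm can. A call with a gripper value outside its range is refused whole. "claw" is the closure, from -1 (fully open) to 1 (shut), so that 0 is half open, set as the call begins (left out, the last holds). The fingers move at their own pace and stop on an object; "squeeze" is the grip in N (left out, the last holds). Time passes only in rows, so rows that repeat a pose let the fingers close. It gives the time, the measured TCP pose, the force, the opening and the grip force at its end, in the units of the state.
- get_obs(): the state, without advancing time (a new reading comes with each control period).
- camera(name): name is "scene" or "top"; returns a dict with "pixels" (400x640x3 uint8, blue, green, red), "range_z" (400x640 float32, m along the optical axis (not along the pixel's ray), 0 where there is no reading), "camera_matrix" (3x3 intrinsics, pixels), "extrinsics" (4x4, takes a point from world to camera coordinates). Camera axes: x right, y up, looking along -z (the intrinsics and any distortion apply to the point x, -y, -z); pixel columns grow to the right and rows downward; lengths in m; the calibration is good to about 2 mm. A picture is of the moment at which its call begins.
- hand_in(): hands the job in; it is judged then, once.
The state is a dict: "time": time; "q": joint angles; "joint_velocities": joint speeds; "joint_torque": joint torques, N m; "position": TCP position; "tool_rot": TCP orientation; "ft_force": force on the tool from outside, world axes, zero at the start; "moment": the same for the moment, N m; "grip_width": finger opening in m; "grip_force": force on a finger pad.
Only numpy, scipy, OpenCV 4.12 (cv2) and the standard library are available. Lean on these libraries where they do the work, as an engineer would, in place of code of your own. Each camera call takes 0.05 s, during which the arm holds its last target. There are 200 camera calls.

## Working session

There is one attempt and no reset: what is moved stays moved. The work goes in short steps, Python scripts to look and compute and a tool call to move; the robot and the scene stay as the last step left them, time stands still between calls to the robot, and variables do not carry over. Pictures are saved under pics/ and viewed, at most 10 in all, crops included, and the job is handed in when it is done.

Besides the shell and the picture viewer there is one more tool, called after "Call:" as name([rows], argument=value, ...), one row to a line, values as JSON. move_arm: Moves the arm, as the interface text tells. Its arguments: {"type":"object","properties":{"commands":{"type":"array","items":{"type":"array","items":{"type":"array","items":{"type":"number"}}}},"claw":{"type":"number"},"squeeze":{"type":"number"}},"required":["commands"]}

```bash
mkdir -p pics; ls
python3 - <<'E'
from rig import *
import cv2,numpy as np
o=get_obs()
for k in o: print(k,np.round(o[k],3))
for n in("top","scene"):
    c=camera(n); cv2.imwrite(f"pics/{n}0.png",c["pixels"]); np.savez(f"{n}0.npz",**c)
    print(n,c["camera_matrix"],np.round(c["extrinsics"],4), [k for k in c])
E
```

```text
pics
time 0.0
q [ 0.971  0.528  1.434 -0.     1.181 -0.178]
joint_velocities [-0.002  0.001 -0.001  0.002 -0.001 -0.   ]
joint_torque [ 2.0000e-03 -4.4004e+01 -1.7660e+01  6.3000e-02  5.8000e-02 -0.0000e+00]
position [0.255 0.57  0.404]
tool_rot [ 0.209  0.978 -0.001 -0.   ]
ft_force [-0.314  1.665 -0.572]
moment [-0.022 -0.016  0.019]
grip_force 0.0
grip_width 0.087
top [[461.35668234   0.         321.56596877]
 [  0.         461.35668234 203.83604514]
 [  0.           0.           1.        ]] [[ 0.0061 -0.9999 -0.0089 -0.0103]
 [ 0.9916  0.0049  0.129  -0.5177]
 [-0.129  -0.0096  0.9916 -1.1968]
 [ 0.      0.      0.      1.    ]] ['pixels', 'range_z', 'camera_matrix', 'extrinsics']
scene [[496.83035995   0.         328.94397032]
 [  0.         496.83035995 205.4957894 ]
 [  0.           0.           1.        ]] [[ 0.5048  0.8632  0.0103 -0.2699]
 [-0.7487  0.4318  0.503   0.3705]
 [ 0.4298 -0.2616  0.8642 -1.5781]
 [ 0.      0.      0.      1.    ]] ['pixels', 'range_z', 'camera_matrix', 'extrinsics']
```

View pics/top0.png

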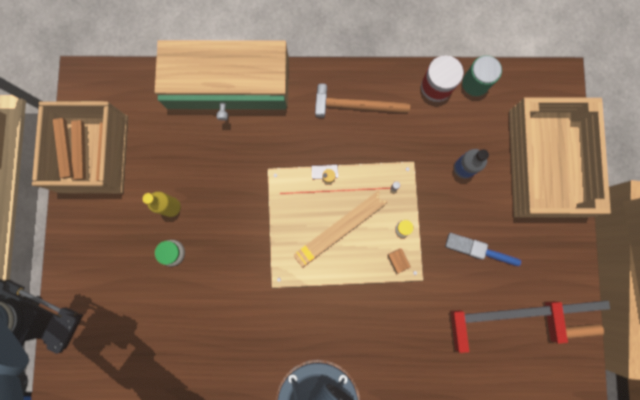

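View pics/scene0.png

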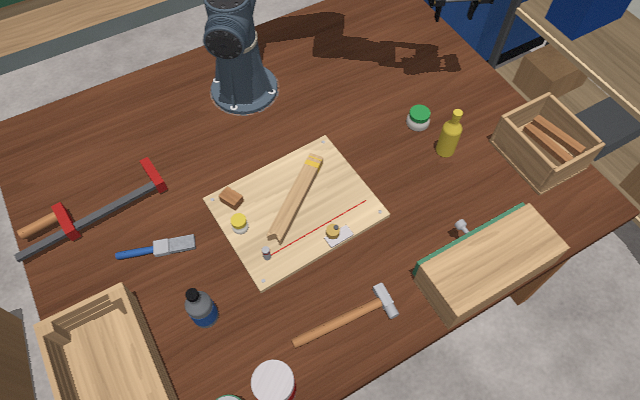

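The top view shows the post near (395,187), the rail from its notch at (383,197) to its bands at (305,257), the disc at (329,176), and the red line from (280,193) to (392,188). The jar is at (405,228) and the offcut at (399,261). Next I'll measure these.

```bash
cat > h.py <<'E'
import numpy as np, cv2
def load(n): return dict(np.load(n))
def ray(c,uv,z):
    "pixels -> world points on plane z"
    K,T=c["camera_matrix"],c["extrinsics"]; uv=np.atleast_2d(uv).astype(float)
    d=np.c_[(uv[:,0]-K[0,2])/K[0,0],-(uv[:,1]-K[1,2])/K[1,1],-np.ones(len(uv))]@T[:3,:3]
    o=-T[:3,:3].T@T[:3,3]; return o+d*((z-o[2])/d[:,2])[:,None]
def cloud(c):
    K,T=c["camera_matrix"],c["extrinsics"]; v,u=np.mgrid[:400,:640]; r=c["range_z"]
    p=np.dstack([(u-K[0,2])/K[0,0]*r,-(v-K[1,2])/K[1,1]*r,-r]); return (p-T[:3,3])@T[:3,:3]
def proj(c,p):
    K,T=c["camera_matrix"],c["extrinsics"]; q=np.atleast_2d(p)@T[:3,:3].T+T[:3,3]
    return np.c_[K[0,0]*q[:,0]/-q[:,2]+K[0,2],K[1,1]*q[:,1]/q[:,2]+K[1,2]]
E
python3 - <<'E'
from h import *
for n in("top","scene"):
    c=load(f"{n}0.npz"); P=cloud(c); im=c["pixels"]; hsv=cv2.cvtColor(im,cv2.COLOR_BGR2HSV)
    inb=(P[...,0]>.35)&(P[...,0]<.7)&(P[...,1]>-.25)&(P[...,1]<.15)
    m=inb&(P[...,2]>.012)&(P[...,2]<.024)
    print(n,"board z",np.median(P[m][:,2]),"rect",cv2.minAreaRect(P[m][:,:2].astype(np.float32)*1000))
    m=(inb&(P[...,2]>.030)).astype(np.uint8)
    k,l,s,ce=cv2.connectedComponentsWithStats(m)
    for i in range(1,k):
        if s[i,4]<12: continue
        q=P[l==i]; print(" comp",s[i],"zmax %.4f med %.4f"%(np.percentile(q[:,2],98),np.median(q[:,2])),
          np.round(np.r_[cv2.minAreaRect((q[:,:2]*1000).astype(np.float32))[0],cv2.minAreaRect((q[:,:2]*1000).astype(np.float32))[1]],1),cv2.minAreaRect((q[:,:2]*1000).astype(np.float32))[2])
    red=inb&((hsv[...,0]<7)|(hsv[...,0]>172))&(hsv[...,1]>130)&(hsv[...,2]>100)&(P[...,2]<.024)
    v,u=np.nonzero(red); w=ray(c,np.c_[u,v],.018)[:,:2].astype(np.float32)
    f=cv2.fitLine(w,cv2.DIST_HUBER,0,.001,.001).ravel(); t=(w-f[2:])@f[:2]
    print(" line",len(w),f,"ends",f[2:]+t.min()*f[:2],f[2:]+t.max()*f[:2])
t=load("top0.npz")["pixels"][155:295,260:430]; s=load("scene0.npz")["pixels"][130:295,195:400]
cv2.imwrite("pics/crop_t.png",cv2.resize(t,None,fx=4.2,fy=4.2,interpolation=cv2.INTER_CUBIC))
cv2.imwrite("pics/crop_s.png",cv2.resize(s,None,fx=3.6,fy=3.6,interpolation=cv2.INTER_CUBIC))
E
```

```text
top board z 0.018882445903636955 rect ((493.3177490234375, -56.02227783203125), (284.6399230957031, 389.5622253417969), 0.3811887204647064)
 comp [319 166  17  17 164] zmax 0.9425 med 0.0489 [491.6 -11.3  42.3 262.1] 84.25460052490234
 comp [391 181   9  10  64] zmax 0.0705 med 0.0645 [ 469.  -109.8   18.5  284.1] 46.800048828125
 comp [ 293  190   94   77 1629] zmax 0.0539 med 0.0490 [441.1 -66.7  72.8 281. ] 37.361000061035156
 comp [395 220  18  16 229] zmax 0.0683 med 0.0629 [ 402.9 -135.5   42.2  244.8] 30.436996459960938
 comp [388 248  23  20 292] zmax 0.0534 med 0.0487 [ 376.3 -127.9   49.4  217.6] 0.3932642340660095Traceback (most recent call last):
  File "<stdin>", line 15, in <module>
cv2.error: OpenCV(4.12.0) /io/opencv/modules/imgproc/src/linefit.cpp:50: error: (-215:Assertion failed) count > 0 in function 'fitLine2D_wods'
```

Run:
```python
from h import *
for n in("top","scene"):
    c=load(f"{n}0.npz"); P=cloud(c); im=c["pixels"]; hsv=cv2.cvtColor(im,cv2.COLOR_BGR2HSV).astype(int)
    inb=(P[...,0]>.35)&(P[...,0]<.7)&(P[...,1]>-.28)&(P[...,1]<.15)&(P[...,2]<.09)
    b=im.astype(int); red=inb&(b[...,2]-b[...,1]>70)&(P[...,2]<.026)&((hsv[...,0]<9)|(hsv[...,0]>170))&(P[...,0]>.5)
    v,u=np.nonzero(red); w=ray(c,np.c_[u,v],.018)[:,:2].astype(np.float32)
    print(n," line",len(w))
    if len(w)>10:
        f=cv2.fitLine(w,cv2.DIST_HUBER,0,.001,.001).ravel(); t=(w-f[2:])@f[:2]
        print(f,"ends",f[2:]+t.min()*f[:2],f[2:]+t.max()*f[:2], "rms",np.std((w-f[2:])@[-f[1],f[0]]))
    m=(inb&(P[...,2]>.034)).astype(np.uint8)
    k,l,s,ce=cv2.connectedComponentsWithStats(m)
    for i in range(1,k):
        if s[i,4]<20: continue
        q=P[l==i]; zt=np.percentile(q[:,2],90)
        v,u=np.nonzero(l==i); w=(ray(c,np.c_[u,v],np.median(q[:,2]))[:,:2]*1000).astype(np.float32)
        print(" comp",s[i],"z med %.4f p90 %.4f"%(np.median(q[:,2]),zt),"mean",np.round(w.mean(0),1),[np.round(x,1) for x in cv2.minAreaRect(w)])
t=load("top0.npz")["pixels"][155:295,260:430]; s=load("scene0.npz")["pixels"][130:295,195:400]
cv2.imwrite("pics/crop_t.png",cv2.resize(t,None,fx=4.2,fy=4.2,interpolation=cv2.INTER_CUBIC))
cv2.imwrite("pics/crop_s.png",cv2.resize(s,None,fx=3.6,fy=3.6,interpolation=cv2.INTER_CUBIC))
```

```text
top  line 0
 comp [322 168  14  15 146] z med 0.0491 p90 0.0531 mean [593.6 -24.7] [array([593.7, -24.9]), array([34.1, 36. ]), np.float64(45.7)]
 comp [391 181   9   9  61] z med 0.0645 p90 0.0681 mean [ 563.8 -199.3] [array([ 564.3, -199.1]), array([21.2, 21. ]), np.float64(0.3)]
 comp [ 293  190   94   77 1623] z med 0.0490 p90 0.0519 mean [451.4 -53.9] [array([453.6, -56.8]), array([ 40.3, 280.3]), np.float64(37.3)]
 comp [396 220  17  16 221] z med 0.0630 p90 0.0666 mean [ 454.  -221.2] [array([ 453.5, -220.9]), array([38.8, 41.5]), np.float64(0.3)]
 comp [388 248  23  20 289] z med 0.0487 p90 0.0518 mean [ 373.3 -208.1] [array([ 370.1, -208.3]), array([54.8, 38.5]), np.float64(25.9)]
scene  line 122
[ 0.05367757 -0.99855834  0.5567302  -0.04443311] ends [0.54864585 0.10595979] [ 0.564492   -0.18882455] rms 0.0009321306
 comp [ 266  153   57   90 1489] z med 0.0482 p90 0.0514 mean [458.6 -61.9] [array([456.8, -58.6]), array([ 45.1, 287.4]), np.float64(37.4)]
 comp [218 189  25  19 290] z med 0.0476 p90 0.0512 mean [ 376.2 -211.3] [array([ 374.3, -211.2]), array([61.4, 43.2]), np.float64(27.8)]
 comp [230 213  18  19 255] z med 0.0615 p90 0.0652 mean [ 461.8 -226.5] [array([ 461.8, -227. ]), array([40.3, 54.8]), np.float64(80.4)]
 comp [326 224  13  15 162] z med 0.0478 p90 0.0524 mean [596.8 -27.7] [array([597.7, -28.2]), array([30.9, 40.3]), np.float64(59.9)]
 comp [261 246   9  12  84] z med 0.0627 p90 0.0673 mean [ 570.5 -204. ] [array([ 570.6, -204.3]), array([19.7, 30.5]), np.float64(63.6)]
```

View pics/crop_t.png

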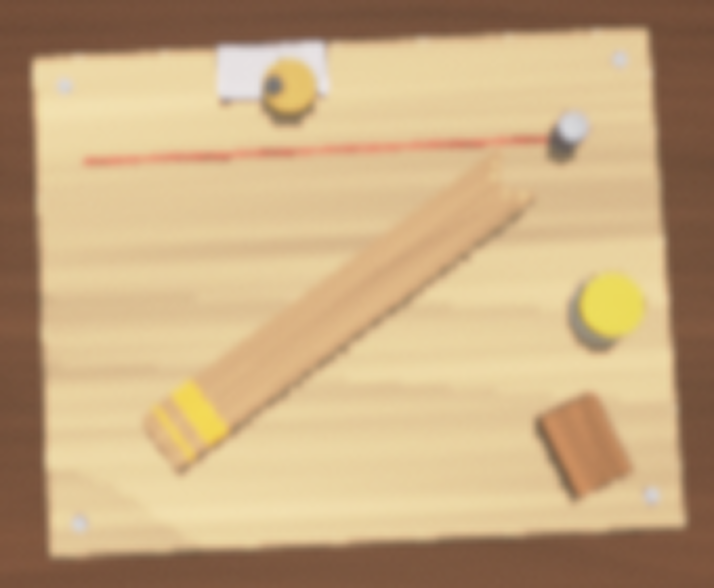

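View pics/crop_s.png

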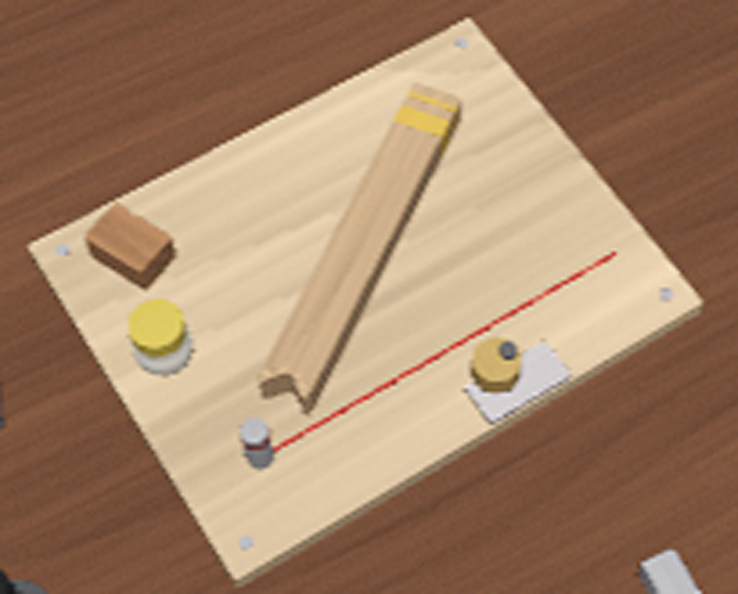

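The pictures show the post top at crop_t (573,127), or crop_s (256,432). The rail is clear of the offcut and jar, and its notch faces the post almost along its own axis. I'll cross-check the key points across both views.

Run:
```python
from h import *
ct,cs=load("top0.npz"),load("scene0.npz")
T=lambda p:(np.array(p)+.5)/4.2-.5+[260,155]; S=lambda p:(np.array(p)+.5)/3.6-.5+[195,130]
def tri(a,b):
    A=[]
    for c,p in((ct,a),(cs,b)):
        K=c["camera_matrix"]@np.diag([1,-1,-1]); M=K@c["extrinsics"][:3]; A.append(M); 
    X=cv2.triangulatePoints(A[0],A[1],np.float64(a).reshape(2,1),np.float64(b).reshape(2,1)).ravel(); return X[:3]/X[3]
for n,a,b,z in(("post top",(573,127),(256,430),.065),("end cornerA",(143,422),(416,86),.048),("end cornerB",(180,474),None,.048),("end cornerB2",(182,474),(461,102),.048),
  ("notch tip A(+x)",(493,151),(309,384),.048),("notch tip B",(532,197),(263,374),.048),("pin",(273,85),(508,350),.05),("disc",(291,86),(496,361),.048)):
    print(n,"top",np.round(ray(ct,T(a),z)[0,:2]*1000,1),end=" ")
    if b: print("scene",np.round(ray(cs,S(b),z)[0,:2]*1000,1),"tri",np.round(tri(T(a),S(b))*1000,1),end="")
    print()
print("line ends top",ray(ct,T((85,161)),.018),ray(ct,T((550,139)),.018))
for n,c in(("t",ct),("s",cs)):
    P=cloud(c);h=cv2.cvtColor(c["pixels"],cv2.COLOR_BGR2HSV)
    m=(h[...,0]>22)&(h[...,0]<32)&(h[...,1]>150)&(abs(P[...,0]-.38)<.08)&(abs(P[...,1]-.04)<.06)&(P[...,2]>.04)
    v,u=np.nonzero(m); print(n,"bands",len(u),ray(c,np.c_[u,v],.048).mean(0))
```

```text
post top top [ 564.6 -201.7] scene [ 566.7 -200.1] tri [ 565.4 -200.9   63.1]
end cornerA top [381.2  64.1] scene [356.8  42.5] tri [375.1  48.1  69.6]
end cornerB top [349.5  40.8] 
end cornerB2 top [349.5  39.6] scene [387.5  65.3] tri [359.   60.4  14.8]
notch tip A(+x) top [ 552.  -153.9] scene [ 545.4 -149.6] tri [ 550.5 -152.    59. ]
notch tip B top [ 522.9 -178. ] scene [ 522.1 -174.1] tri [ 523.1 -176.    51.3]
pin top [593.2 -15.3] scene [593.3 -14.6] tri [593.3 -14.9  50.2]
disc top [593.  -26.6] scene [595.8 -25.9] tri [594.  -25.8  44.7]
line ends top [[0.54900159 0.10594069 0.018     ]] [[ 0.56476865 -0.1940043   0.018     ]]
t bands 70 [0.39396439 0.05093491 0.048     ]
s bands 34 [0.38374623 0.03046727 0.048     ]
```

The two views agree, in mm:

| Item | Measured position |
|---|---|
| Post | (565, -201) |
| Rail end | (368, 54) |
| Rail origin | (538, -169) |
| Disc centre | (594, -26), which leaves the rail almost exactly in line at contact |

I'll grip near the bands, at d≈240, past the disc.

```bash
cat >> h.py <<'E'
from scipy.spatial.transform import Rotation as R
POST=np.array([.565,-.201])
def pose(g,width_deg,z):  # grasp xy, direction of tool y (deg), TCP z
    a=np.radians(width_deg); y=np.array([np.cos(a),np.sin(a),0]); zz=np.array([0,0,-1.]); x=np.cross(y,zz)
    return np.r_[g,z],R.from_matrix(np.c_[x,y,zz])
def row(o,P):
    R0=R.from_quat(o["tool_rot"]); return np.r_[R0.inv().apply(P[0]-o["position"])/.04,(R0.inv()*P[1]).as_rotvec()]
E
python3 - <<'E'
from h import *; from rig import *
o=get_obs()
print(np.round(row(o,pose([.3928,.0217],37.3,.300)),3))
E
```

```text
[-8.7450e+00 -1.1105e+01  2.6150e+00 -2.0000e-03  0.0000e+00  4.9900e-01]
```

Call:
move_arm([
  [[-0.75,-0.95,0,0,0,0.04],[-1.5,-1.9,0,0,0,0.08],[-2.4,-3.0,0,0,0,0.13],[-3.3,-4.2,0.3,0,0,0.18],[-4.2,-5.3,0.6,0,0,0.24],[-5.1,-6.5,1.0,0,0,0.3],[-6.0,-7.6,1.4,0,0,0.36],[-6.9,-8.7,1.8,0,0,0.42],[-7.7,-9.7,2.2,0,0,0.47],[-8.3,-10.5,2.5,0,0,0.499],[-8.745,-11.105,2.615,0,0,0.499],[-8.745,-11.105,2.615,0,0,0.499]],
], claw=-1, squeeze=20)

```text
time: 1.6
position: [0.3939, 0.0205, 0.2997]
tool_rot: [0.446, 0.895, -0.0, 0.0]
ft_force: [-0.0, -0.6, 0.2]
grip_width: 0.0871
grip_force: 0.0
```

Run:
```python
from h import *; from rig import *
o=get_obs(); print(o["time"],o["position"],o["q"],o["ft_force"],o["moment"])
print(np.round(row(o,pose([.3928,.0217],37.3,.206)),3))
```

```text
1.6 [0.39388507 0.02045764 0.29974115] [-2.33372810e-01  4.30225775e-01  2.09525594e+00 -9.80731173e-05
  6.16057435e-01 -8.80219621e-01] [-0.02008013 -0.64511044  0.22182399] [-0.05697691  0.00823019  0.00176232]
[ 0.041 -0.003  2.344 -0.     0.    -0.004]
```

Call:
move_arm([
  [[0.04,0,0.6,0,0,0],[0.04,0,1.2,0,0,0],[0.04,0,1.7,0,0,0],[0.04,0,2.1,0,0,0],[0.04,0,2.34,0,0,0],[0.04,0,2.34,0,0,0],[0.04,0,2.34,0,0,0]],
])

```text
time: 2.48
position: [0.3922, 0.0237, 0.2069]
tool_rot: [0.444, 0.896, 0.0, 0.0]
ft_force: [0.7, -1.1, -0.4]
grip_width: 0.0871
grip_force: 0.0
```

Run:
```python
from h import *; from rig import *
o=get_obs(); print(o["time"],o["position"],o["ft_force"],o["moment"])
a=camera("top")["pixels"][150:295,240:430]; b=camera("scene")["pixels"][100:295,195:400]
cv2.imwrite("pics/g1.png",np.hstack([cv2.resize(a,(400,305)),cv2.resize(b,(321,305))]))
```

```text
2.475 [0.39215437 0.02366338 0.2069457 ] [ 0.69591985 -1.12541655 -0.35468419] [-0.03983164  0.06882858 -0.0169627 ]
```

View pics/g1.png

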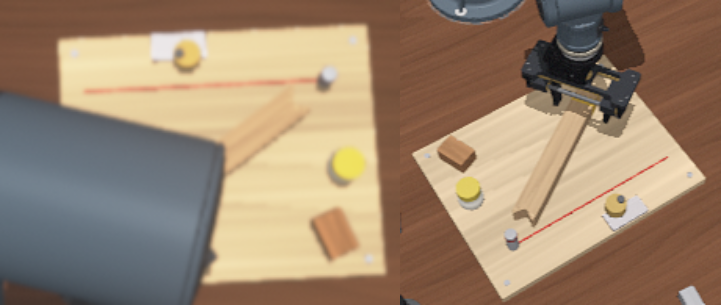

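The fingers straddle the rail near the bands (in the right half, hand at ~(580,80)). I'll close on it.

Call:
move_arm([
  [[0,0,0,0,0,0],[0,0,0,0,0,0],[0,0,0,0,0,0],[0,0,0,0,0,0],[0,0,0,0,0,0],[0,0,0,0,0,0],[0,0,0,0,0,0],[0,0,0,0,0,0]],
], claw=1, squeeze=30)

```text
time: 3.58
position: [0.3921, 0.0234, 0.2065]
tool_rot: [0.444, 0.896, -0.0, -0.0]
ft_force: [-0.1, -0.5, 0.2]
grip_width: 0.0396
grip_force: 30.0
```

```bash
cat >> h.py <<'E'
def state():
    from rig import get_obs
    o=get_obs(); p=o["position"]; f=o["ft_force"]; m=o["moment"]; A=R.from_quat(o["tool_rot"]).as_matrix()
    yaw=np.degrees(np.arctan2(A[1,1],A[0,1])); r=p[:2]-POST
    print("t%.2f"%o["time"],"pos",np.round(p,4),"yaw %.2f tilt %.4f %.4f"%(yaw,A[0,2],A[1,2]),"F",np.round(f,2),"M",np.round(m,3),"w %.4f gf %.1f"%(o["grip_width"],o["grip_force"]))
    ft=A.T@f; print(" tool F",np.round(ft,2),"dist to post %.1f bearing %.2f"%(np.hypot(*r)*1000,np.degrees(np.arctan2(r[1],r[0]))),"discF %.2f"%((-(r[0]*f[1]-r[1]*f[0])-m[2])/.175*-1))
    return o
E
python3 - <<'E'
from h import *; from rig import *
state()
c=camera("top"); s=camera("scene"); np.savez("top1.npz",**c); np.savez("scene1.npz",**s)
E
```

```text
t3.58 pos [0.3921 0.0234 0.2065] yaw 37.30 tilt -0.0001 0.0000 F [-0.13 -0.5   0.18] M [-0.097  0.009 -0.03 ] w 0.0396 gf 30.0
 tool F [-0.32 -0.4  -0.18] dist to post 283.3 bearing 127.61 discF 0.48
```

Call:
move_arm([
  [[-0.1,0.01,0,0,0,0],[-0.2,0.02,0,0,0,0],[-0.3,0.03,0,0,0,0],[-0.4,0.04,0,0,0,0],[-0.5,0.04,0,0,0,0],[-0.6,0.04,0,0,0,0],[-0.7,0.04,0,0,0,0],[-0.8,0.04,0,0,0,0],[-0.85,0.04,0,0,0,0],[-0.85,0.04,0,0,0,0],[-0.85,0.04,0,0,0,0]],
])

```text
time: 5.05
position: [0.4143, -0.0028, 0.2066]
tool_rot: [0.444, 0.896, 0.0, 0.001]
ft_force: [0.8, -0.0, -1.5]
grip_width: 0.0396
grip_force: 30.0
```

Run:
```python
from h import *; from rig import *
state()
c=camera("top"); s=camera("scene"); np.savez("top1.npz",**c); np.savez("scene1.npz",**s)
a=c["pixels"][150:240,340:430]; b=s["pixels"][200:290,230:320]
cv2.imwrite("pics/g2.png",np.hstack([cv2.resize(a,(360,360),interpolation=2),cv2.resize(b,(360,360),interpolation=2)]))
```

```text
t5.05 pos [ 0.4143 -0.0028  0.2066] yaw 37.30 tilt 0.0010 -0.0004 F [ 0.81 -0.04 -1.46] M [-0.108 -0.011 -0.099] w 0.0396 gf 30.0
 tool F [-0.53  0.62  1.46] dist to post 248.9 bearing 127.25 discF -1.45
```

View pics/g2.png

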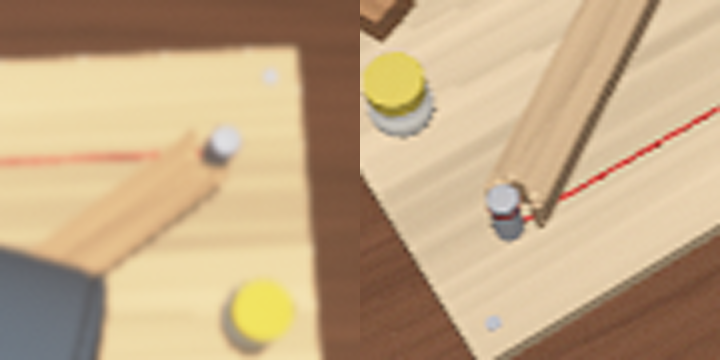

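The post (left crop (222,143), right crop (503,200)) sits centred in the notch mouth, with a few mm to go. I'll creep in.

Call:
move_arm([
  [[-0.03,0,0,0,0,0],[-0.06,0,0,0,0,0],[-0.09,0,0,0,0,0],[-0.12,0,0,0,0,0],[-0.14,0,0,0,0,0],[-0.14,0,0,0,0,0]],
])

```text
time: 5.9
position: [0.4175, -0.0072, 0.2065]
tool_rot: [0.444, 0.896, 0.0, 0.0]
ft_force: [-0.4, 0.3, -2.0]
grip_width: 0.0398
grip_force: 30.0
```

```bash
python3 -c "
from h import *
state()"
```

```text
t5.90 pos [ 0.4175 -0.0072  0.2065] yaw 37.29 tilt 0.0003 -0.0001 F [-0.37  0.27 -2.03] M [-0.028  0.084 -0.078] w 0.0398 gf 30.0
 tool F [ 0.44 -0.13  2.03] dist to post 243.5 bearing 127.28 discF -0.27
```

Call:
move_arm([
  [[-0.02,0,0,0,0,0],[-0.04,0,0,0,0,0],[-0.05,0,0,0,0,0],[-0.05,0,0,0,0,0]],
])

```text
time: 6.4
position: [0.4187, -0.0088, 0.2065]
tool_rot: [0.444, 0.896, 0.0, 0.0]
ft_force: [0.2, -0.7, -1.6]
grip_width: 0.0396
grip_force: 30.0
```

Call:
move_arm([
  [[-0.015,0,0,0,0,0],[-0.025,0,0,0,0,0],[-0.025,0,0,0,0,0]],
])

```text
time: 6.78
position: [0.4193, -0.0095, 0.2066]
tool_rot: [0.444, 0.896, 0.0, 0.0]
ft_force: [-1.0, 0.3, -1.3]
grip_width: 0.0396
grip_force: 30.0
```

```bash
python3 -c "
from h import *
state()"
```

```text
t6.78 pos [ 0.4193 -0.0095  0.2066] yaw 37.30 tilt 0.0001 -0.0001 F [-0.99  0.32 -1.35] M [ 0.02   0.071 -0.007] w 0.0396 gf 30.0
 tool F [ 0.85 -0.6   1.34] dist to post 240.6 bearing 127.28 discF 0.78
```

Call:
move_arm([
  [[-0.01,0,0,0,0,0],[-0.02,0,0,0,0,0],[-0.02,0,0,0,0,0]],
])

```text
time: 7.15
position: [0.4197, -0.0102, 0.2066]
tool_rot: [0.444, 0.896, -0.0, 0.0]
ft_force: [-0.7, 1.1, -2.3]
grip_width: 0.0395
grip_force: 30.0
```

Call:
move_arm([
  [[-0.01,0,0,0,0,0],[-0.015,0,0,0,0,0],[-0.015,0,0,0,0,0]],
])

```text
time: 7.52
position: [0.4198, -0.0105, 0.2065]
tool_rot: [0.444, 0.896, -0.0, -0.0]
ft_force: [-1.0, 1.8, -0.7]
grip_width: 0.0395
grip_force: 30.0
```

```bash
python3 -c "
from h import *
state()"
```

```text
t7.53 pos [ 0.4198 -0.0105  0.2065] yaw 37.29 tilt -0.0008 0.0003 F [-1.03  1.83 -0.73] M [0.163 0.154 0.014] w 0.0395 gf 30.0
 tool F [2.07 0.29 0.73] dist to post 239.5 bearing 127.31 discF -0.32
```

Call:
move_arm([
  [[-0.01,0,0,0,0,0],[-0.02,0,0,0,0,0],[-0.02,0,0,0,0,0]],
])

```text
time: 7.9
position: [0.4199, -0.0109, 0.2065]
tool_rot: [0.444, 0.896, -0.0, -0.001]
ft_force: [-3.1, 4.0, 0.6]
grip_width: 0.0399
grip_force: 30.0
```

```bash
python3 -c "
from h import *
state()"
```

```text
t7.90 pos [ 0.4199 -0.0109  0.2065] yaw 37.31 tilt -0.0019 0.0007 F [-3.09  4.05  0.59] M [0.785 0.276 0.054] w 0.0399 gf 30.0
 tool F [ 5.09 -0.01 -0.58] dist to post 239.2 bearing 127.35 discF 0.31
```

Seated with ~5 N axial. Now I'll swing in stages about the post while watching the axial force.

Call:
move_arm([
  [[-0.001,0.12,0,0,0,0.02],[-0.005,0.24,0,0,0,0.04],[-0.011,0.36,0,0,0,0.06],[-0.019,0.48,0,0,0,0.08],[-0.03,0.599,0,0,0,0.1],[-0.043,0.718,0,0,0,0.12],[-0.043,0.718,0,0,0,0.12]],
])

```text
time: 8.78
position: [0.4443, 0.0055, 0.2065]
tool_rot: [0.498, 0.867, 0.0, -0.001]
ft_force: [-2.9, 6.0, 1.6]
grip_width: 0.0397
grip_force: 30.0
```

```bash
python3 -c "
from h import *
state()"
```

```text
t8.78 pos [0.4443 0.0055 0.2065] yaw 30.32 tilt -0.0011 0.0010 F [-2.87  5.97  1.56] M [ 0.887  0.362 -0.074] w 0.0397 gf 30.0
 tool F [ 6.6   0.53 -1.55] dist to post 239.2 bearing 120.30 discF -1.15
```

Call:
move_arm([
  [[0.004,0.12,0,0,0,0.02],[0.005,0.24,0,0,0,0.04],[0.0,0.36,0,0,0,0.06],[-0.009,0.48,0,0,0,0.08],[-0.02,0.599,0,0,0,0.1],[-0.033,0.718,0,0,0,0.12],[-0.049,0.837,0,0,0,0.14],[-0.067,0.956,0,0,0,0.16],[-0.067,0.956,0,0,0,0.16]],
])

```text
time: 9.9
position: [0.4793, 0.0224, 0.2065]
tool_rot: [0.566, 0.825, 0.001, 0.0]
ft_force: [-2.2, 6.6, 2.1]
grip_width: 0.0398
grip_force: 30.0
```

```bash
python3 -c "
from h import *
state()"
```

```text
t9.90 pos [0.4793 0.0224 0.2065] yaw 21.08 tilt 0.0007 0.0009 F [-2.18  6.57  2.06] M [ 0.846  0.413 -0.268] w 0.0398 gf 30.0
 tool F [ 6.92  0.33 -2.06] dist to post 239.2 bearing 110.98 discF -1.96
```

Call:
move_arm([
  [[0.004,0.12,0,0,0,0.02],[0.005,0.24,0,0,0,0.04],[0.0,0.36,0,0,0,0.06],[-0.009,0.48,0,0,0,0.08],[-0.02,0.599,0,0,0,0.1],[-0.033,0.718,0,0,0,0.12],[-0.049,0.837,0,0,0,0.14],[-0.067,0.956,0,0,0,0.16],[-0.087,1.074,0,0,0,0.18],[-0.11,1.192,0,0,0,0.2],[-0.11,1.192,0,0,0,0.2]],
])

```text
time: 11.28
position: [0.5256, 0.0351, 0.2066]
tool_rot: [0.645, 0.764, 0.001, 0.001]
ft_force: [-1.9, 4.4, -0.2]
grip_width: 0.04
grip_force: 30.0
```

```bash
python3 -c "
from h import *
from rig import *
state()
c=camera('top'); s=camera('scene'); np.savez('top2.npz',**c); np.savez('scene2.npz',**s)
a=c['pixels'][150:250,270:430]; b=s['pixels'][160:290,230:390]
cv2.imwrite('pics/g3.png',np.hstack([cv2.resize(a,(416,260),interpolation=2),cv2.resize(b,(320,260),interpolation=2)]))"
```

```text
t11.28 pos [0.5256 0.0351 0.2066] yaw 9.69 tilt 0.0019 0.0003 F [-1.89  4.42 -0.23] M [ 0.576  0.37  -0.406] w 0.0400 gf 30.0
 tool F [ 4.68 -1.12  0.23] dist to post 239.4 bearing 99.48 discF -0.76
```

View pics/g3.png

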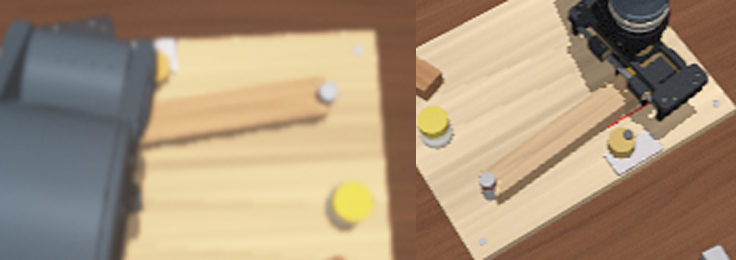

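The rail is seated on the post (left crop (328,92)) and about 6.6° remain. I'll continue towards the disc, slowing down.

Call:
move_arm([
  [[-0.001,0.12,0,0,0,0.02],[-0.005,0.24,0,0,0,0.04],[-0.011,0.36,0,0,0,0.06],[-0.019,0.48,0,0,0,0.08],[-0.022,0.52,0,0,0,0.087],[-0.022,0.52,0,0,0,0.087]],
])

```text
time: 12.12
position: [0.5458, 0.0376, 0.2066]
tool_rot: [0.677, 0.736, 0.0, 0.0]
ft_force: [-2.1, 3.5, 0.2]
grip_width: 0.0399
grip_force: 30.0
```

```bash
python3 -c "
from h import *
state()"
```

```text
t12.12 pos [0.5458 0.0376 0.2066] yaw 4.79 tilt 0.0010 -0.0000 F [-2.12  3.48  0.2 ] M [ 0.49   0.276 -0.244] w 0.0399 gf 30.0
 tool F [ 3.65 -1.82 -0.2 ] dist to post 239.4 bearing 94.60 discF 1.11
```

Call:
move_arm([
  [[-0.01,0.04,0,0,0,0.007],[-0.02,0.08,0,0,0,0.014],[-0.025,0.12,0,0,0,0.02],[-0.025,0.12,0,0,0,0.02]],
])

```text
time: 12.62
position: [0.5504, 0.0378, 0.2066]
tool_rot: [0.684, 0.729, 0.001, -0.0]
ft_force: [-1.4, 6.1, 0.6]
grip_width: 0.0396
grip_force: 30.0
```

```bash
python3 -c "
from h import *
state()"
```

```text
t12.62 pos [0.5504 0.0378 0.2066] yaw 3.65 tilt 0.0004 0.0010 F [-1.36  6.15  0.63] M [ 0.967  0.316 -0.089] w 0.0396 gf 30.0
 tool F [ 6.22 -0.97 -0.62] dist to post 239.2 bearing 93.50 discF 0.83
```

Call:
move_arm([
  [[0,0.015,0,0,0,0.0025],[0,0.03,0,0,0,0.005],[0,0.03,0,0,0,0.005]],
])

```text
time: 13.0
position: [0.5515, 0.0378, 0.2066]
tool_rot: [0.686, 0.728, 0.0, -0.0]
ft_force: [-1.9, 6.6, 0.8]
grip_width: 0.0397
grip_force: 30.0
```

```bash
python3 -c "
from h import *
state()"
```

```text
t13.00 pos [0.5515 0.0378 0.2066] yaw 3.38 tilt 0.0000 0.0009 F [-1.89  6.63  0.79] M [ 0.988  0.298 -0.037] w 0.0397 gf 30.0
 tool F [ 6.73 -1.5  -0.79] dist to post 239.2 bearing 93.25 discF 1.85
```

Call:
move_arm([
  [[0,0.015,0,0,0,0.0025],[0,0.03,0,0,0,0.005],[0,0.03,0,0,0,0.005]],
])

```text
time: 13.38
position: [0.5527, 0.0379, 0.2066]
tool_rot: [0.688, 0.726, 0.0, -0.0]
ft_force: [-1.9, 6.5, 0.1]
grip_width: 0.04
grip_force: 30.0
```

```bash
python3 -c "
from h import *
state()"
```

```text
t13.38 pos [0.5527 0.0379 0.2066] yaw 3.09 tilt 0.0001 0.0009 F [-1.86  6.51  0.12] M [ 0.99   0.293 -0.027] w 0.0400 gf 30.0
 tool F [ 6.6  -1.5  -0.11] dist to post 239.2 bearing 92.95 discF 1.92
```

Call:
move_arm([
  [[0,0.015,0,0,0,0.0025],[0,0.03,0,0,0,0.005],[0,0.03,0,0,0,0.005]],
])

```text
time: 13.75
position: [0.5532, 0.038, 0.2066]
tool_rot: [0.689, 0.725, -0.0, -0.001]
ft_force: [-2.1, 5.3, 1.6]
grip_width: 0.0397
grip_force: 30.0
```

```bash
python3 -c "
from h import *
state()"
```

```text
t13.75 pos [0.5532 0.038  0.2066] yaw 2.91 tilt -0.0018 0.0005 F [-2.12  5.33  1.63] M [0.877 0.473 0.234] w 0.0397 gf 30.0
 tool F [ 5.43 -1.85 -1.62] dist to post 239.3 bearing 92.82 discF 3.87
```

Call:
move_arm([
  [[0,0.015,0,0,0,0.0025],[0,0.03,0,0,0,0.005],[0,0.03,0,0,0,0.005]],
])

```text
time: 14.12
position: [0.5537, 0.0381, 0.2066]
tool_rot: [0.69, 0.724, -0.001, -0.001]
ft_force: [-4.6, 5.7, 3.4]
grip_width: 0.0401
grip_force: 30.0
```

```bash
python3 -c "
from h import *
state()"
```

```text
t14.12 pos [0.5537 0.0381 0.2066] yaw 2.74 tilt -0.0040 0.0001 F [-4.62  5.68  3.41] M [0.811 0.652 0.592] w 0.0401 gf 30.0
 tool F [ 5.89 -4.36 -3.39] dist to post 239.3 bearing 92.70 discF 9.33
```

In contact: the disc force is ~9 N and the post force ~6 N. I'll nudge slightly and hold for about 1.2 s.

Call:
move_arm([
  [[0,0.01,0,0,0,0.0015],[0,0.01,0,0,0,0.0015],[0,0.01,0,0,0,0.0015],[0,0.01,0,0,0,0.0015]],
])

```text
time: 14.62
position: [0.5539, 0.0381, 0.2066]
tool_rot: [0.69, 0.724, -0.002, -0.002]
ft_force: [-5.2, 6.1, 4.6]
grip_width: 0.0402
grip_force: 30.1
```

```bash
python3 -c "
from h import *
state()"
```

```text
t14.62 pos [0.5539 0.0381 0.2066] yaw 2.69 tilt -0.0047 -0.0001 F [-5.25  6.15  4.64] M [0.827 0.804 0.734] w 0.0402 gf 30.1
 tool F [ 6.39 -4.97 -4.61] dist to post 239.4 bearing 92.66 discF 10.97
```

Call:
move_arm([
  [[0,0,0,0,0,0],[0,0,0,0,0,0],[0,0,0,0,0,0],[0,0,0,0,0,0],[0,0,0,0,0,0],[0,0,0,0,0,0]],
])

```text
time: 15.38
position: [0.5539, 0.0381, 0.2066]
tool_rot: [0.69, 0.724, -0.002, -0.002]
ft_force: [-5.6, 6.2, 4.7]
grip_width: 0.0397
grip_force: 30.1
```

```bash
python3 -c "
from h import *
state()"
```

```text
t15.38 pos [0.5539 0.0381 0.2066] yaw 2.69 tilt -0.0047 -0.0001 F [-5.6   6.21  4.7 ] M [0.802 0.742 0.63 ] w 0.0397 gf 30.1
 tool F [ 6.46 -5.32 -4.67] dist to post 239.3 bearing 92.66 discF 10.85
```

Call:
move_arm([
  [[0,0,0,0,0,0],[0,0,0,0,0,0],[0,0,0,0,0,0],[0.01,-0.02,0,0,0,-0.003],[0.02,-0.035,0,0,0,-0.006],[0.025,-0.035,0,0,0,-0.006],[0.025,-0.035,0,0,0,-0.006]],
])

```text
time: 16.25
position: [0.5534, 0.0382, 0.2066]
tool_rot: [0.689, 0.724, -0.001, -0.001]
ft_force: [-6.3, 1.4, 4.4]
grip_width: 0.0401
grip_force: 30.0
```

```bash
python3 -c "
from h import *
state()"
```

```text
t16.25 pos [0.5534 0.0382 0.2066] yaw 2.85 tilt -0.0023 -0.0004 F [-6.32  1.37  4.39] M [0.307 0.75  0.338] w 0.0401 gf 30.0
 tool F [ 1.68 -6.25 -4.38] dist to post 239.5 bearing 92.78 discF 10.48
```

Call:
move_arm([
  [[0,-0.015,0,0,0,-0.001],[0,-0.03,0,0,0,-0.002],[0,-0.03,0,0,0,-0.002]],
])

```text
time: 16.62
position: [0.553, 0.0382, 0.2065]
tool_rot: [0.689, 0.725, -0.0, 0.0]
ft_force: [-2.9, 2.1, 2.0]
grip_width: 0.0395
grip_force: 30.0
```

```bash
python3 -c "
from h import *
state()"
```

```text
t16.62 pos [0.553  0.0382 0.2065] yaw 2.90 tilt 0.0001 -0.0001 F [-2.91  2.1   2.03] M [0.212 0.654 0.256] w 0.0395 gf 30.0
 tool F [ 2.25 -2.8  -2.03] dist to post 239.5 bearing 92.88 discF 5.30
```

Call:
move_arm([
  [[0,0,0,0,0,0],[0,0,0,0,0,0],[0,0,0,0,0,0],[0,0,0,0,0,0],[0,0,0,0,0,0]],
], claw=-0.3)

```text
time: 17.25
position: [0.553, 0.0382, 0.2066]
tool_rot: [0.689, 0.725, 0.0, 0.0]
ft_force: [0.7, -0.4, -0.1]
grip_width: 0.0566
grip_force: 0.0
```

```bash
python3 -c "
from h import *
state()"
```

```text
t17.25 pos [0.553  0.0382 0.2066] yaw 2.89 tilt 0.0004 -0.0001 F [ 0.67 -0.42 -0.07] M [-0.094  0.094  0.004] w 0.0566 gf 0.0
 tool F [-0.45  0.64  0.07] dist to post 239.5 bearing 92.87 discF -0.86
```

Call:
move_arm([
  [[0,0,-0.3,0,0,0],[0,0,-0.8,0,0,0],[0,0,-1.6,0,0,0],[0,0,-2.6,0,0,0],[0,0,-3.6,0,0,0],[0,0,-4.5,0,0,0],[0,0,-5,0,0,0],[1,0,-5,0,0,0],[2,0,-5,0,0,0],[3,0,-5,0,0,0],[4,0,-5,0,0,0],[5,0,-5,0,0,0]],
])

```text
time: 18.75
position: [0.5423, 0.2393, 0.4075]
tool_rot: [0.689, 0.725, 0.0, 0.0]
ft_force: [0.5, -0.5, 0.8]
grip_width: 0.0569
grip_force: 0.0
```

Run:
```python
from h import *
from rig import *
state()
for n in("top","scene"):
    c=camera(n); np.savez(n+'3.npz',**c); P=cloud(c)
    m=((P[...,0]>.35)&(P[...,0]<.7)&(P[...,1]>-.28)&(P[...,1]<.15)&(P[...,2]<.09)&(P[...,2]>.034)).astype(np.uint8)
    k,l,s,ce=cv2.connectedComponentsWithStats(m)
    for i in range(1,k):
        if s[i,4]<20: continue
        v,u=np.nonzero(l==i); w=(ray(c,np.c_[u,v],np.median(P[l==i][:,2]))[:,:2]*1000).astype(np.float32)
        print(n,s[i],np.round(np.median(P[l==i][:,2]),4),np.round(w.mean(0),1),[np.round(x,1) for x in cv2.minAreaRect(w)])
a=load('top3.npz')['pixels'][150:295,255:430]; b=load('scene3.npz')['pixels'][130:295,195:400]
cv2.imwrite('pics/g4.png',np.hstack([cv2.resize(a,(362,300),interpolation=2),cv2.resize(b,(373,300),interpolation=2)]))
```

```text
t18.75 pos [0.5423 0.2393 0.4075] yaw 2.90 tilt 0.0009 0.0002 F [ 0.48 -0.49  0.78] M [-0.117  0.055 -0.02 ] w 0.0569 gf 0.0
 tool F [-0.51  0.46 -0.78] dist to post 440.8 bearing 92.96 discF -1.27
top [ 290  168  110   31 1831] 0.0488 [560.7 -61.2] [array([575.4, -66.9]), array([ 78. , 289.7]), np.float64(3.1)]
top [396 220  17  16 220] 0.063 [ 453.9 -221.1] [array([ 453.5, -220.9]), array([38.8, 41.6]), np.float64(0.3)]
top [388 248  23  20 290] 0.0488 [ 373.4 -208.1] [array([ 370.1, -208.3]), array([54.8, 38.5]), np.float64(25.9)]
scene [218 189  25  19 284] 0.0476 [ 376.6 -211.2] [array([ 374.9, -210.8]), array([60.9, 42.8]), np.float64(23.7)]
scene [ 261  195  101   66 1927] 0.0481 [564.2 -67.4] [array([578.1, -67.1]), array([ 80.7, 291.1]), np.float64(3.0)]
scene [230 213  18  20 261] 0.0618 [ 462.5 -226.7] [array([ 462. , -226.7]), array([39.6, 54.9]), np.float64(80.4)]
```

View pics/g4.png

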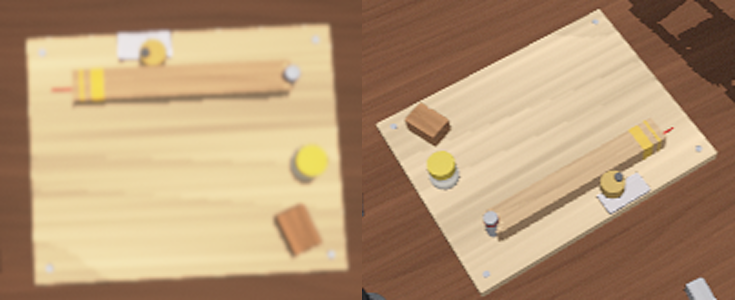

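The rail lies in line along the red line (red tail at (62,89) left and (668,130) right). Its notch is on the post, its side is against the disc, and the jar and offcut haven't moved.

```bash
python3 -c "
from rig import *
print(hand_in())"
```

```text
the job is handed in; nothing more can be done
None
```

The job is handed in, with no verdict returned: the rail was seated on the post while still askew, swung into line, held on the disc at about 10–11 N for over a second, then released lying flat, with the jar and offcut unmoved.

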